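Set out the country station on the model railway

ROBOT

A 7-joint arm with a two-finger parallel gripper is mounted at the origin on the work surface. World frame = base frame: x ahead of the robot, y to its left, z up, the work surface at z = 0. Lengths are in mm, angles in rad, forces in N, time in s.
With the tool pointing down it reaches from about 400 to 900 mm from the base axis. Payload 5.5 kg.
Tool frame: the origin (TCP) lies on the centre line of the jaws, within the pads' length; the fingertips stand 19 mm ahead of it and the grasp point (between the pads) is the TCP; z points along the fingers, y is the line along which they close (so a half turn about z gives the same grasp; the last joint's range is limited). The gripper opens to 92 mm and grips with 3 to 60 N. Pads are 19 mm wide; open, the fingers measure 130 mm over their backs; the gripper's body (75 mm by 190 mm) begins 47 mm behind the grasp point.
Start: joints at [-0.911, 0.501, -0.427, 1.55, 0.221, 1.138, -0.21], TCP at [251.169, 599.511, 245.729] pointing down, gripper open.
Joint ranges: [-2.88, 2.88], [-0.31, 2.03], [-1.54, 1.56], [0.2, 2.42], [-1.41, 4.55], [0.19, 2.02], [-2.57, 2.57]. Speed limits (rad/s): [2.57, 2.57, 3.14, 3.14, 3.14, 3.14, 3.14].

INTERFACE

Orientations are given as a unit quaternion [x, y, z, w].
In Python, from station import readout, viewer, order gives the robot as it stands.
- The arm moves only by the tool play_rows, never from a script. Its argument "plan" is a list of rows, each a list of 2 entries, a list of its own where there are three numbers: the shift along the tool's x, y, z in cm, then the turn about the tool's z in rad. In form: [[[tx, ty, tz], yaw], ...]. A call has 1 to 20 rows; each row is the pose to reach, as a shift and turn from the pose commanded when the call began, along the tool's axes at that moment; what a row does not reach only later rows make up. A row lasts 1/8 s, in which the tool goes at most 62.5 mm and 10.7 degrees, less where a joint would pass 70% of its speed; a pose out of reach is approached as far as the arm can. A call with a gripper value outside its range is refused whole. "fingers" is the finger opening in cm, from 0 to 9.18, set as the call begins (left out, the last holds). The fingers move at their own pace and stop on an object; "newtons" is the grip in N (left out, the last holds). Time passes only in rows, so rows that repeat a pose let the fingers close. It gives the time, the measured TCP pose, the force, the opening and the grip force at its end, in the units of the state.
- readout.observe(): the state, without advancing time (a new reading comes with each control period).
- viewer.capture(name): name is "scene" or "side" or "wrist"; returns a dict with "color" (480x640x3 uint8, blue, green, red), "depth" (480x640 float32, mm along the optical axis (not along the pixel's ray), 0 where there is no reading), "camera_matrix" (3x3 intrinsics, pixels), "distortion" ([k1, k2, p1, p2, k3] as OpenCV has them; the pictures are not rectified), "rvec" (rotation vector, rad) and "tvec" (3), from world to camera coordinates, as OpenCV has them. Camera axes: x right, y down, z forward; pixel columns grow to the right and rows downward; lengths in mm; the calibration is good to about 2 mm. A picture is of the moment at which its call begins.
- order.finish_job(): hands the job in; it is judged then, once.
The state is a dict: "clock": time; "q": joint angles; "qvel": joint speeds; "tau": joint torques, N m; "tcp_pos": TCP position; "tool_rot": TCP orientation; "ft_force": force on the tool from outside, world axes, zero at the start; "wrist_torque": the same for the moment, N m; "grip_width": opening from 0.0 (shut) to 1.0 (fully open); "finger_force": force on a finger pad.
Only numpy, scipy, OpenCV 4.12 (cv2) and the standard library are available. Lean on these libraries where they do the work, as an engineer would, in place of code of your own. Each camera call takes 0.05 s, during which the arm holds its last target. There are 200 camera calls.

TASK

Set out the model country station: stand the red brick station building on the middle of the grey platform, lengthwise along it, and build the water tower by standing the dark grey stone pier in the middle of the round tan plot with the brown wooden tank centred on top of it. Then put the yellow signal cabin on the ground midway between the station and the water tower, in line with them, and the silver silo on the ground behind the middle of the station (the side away from the rails) with a gap of about 20 mm to the station's wall. Everything must stand upright and be let go, and the two pine trees and the little paint pot must stay where they are.

Things in the scene. Friction and masses are not known exactly. Their poses are not given: they have to be found in the camera images.
- station_mid (a point): Red brick station building with a dark slate gable roof, loose, 120 g. Walls 50 mm (its x) by 100 mm (its y, the length), 45 mm high; above them the roof, ridge along y, 45 degree slopes, up to 70 mm above the underside. The point is on its vertical centre line, 35 mm above the underside; z up. Grip it across the 50 mm walls. Both long sides are alike.
- cabin_mid (a point): Yellow signal cabin with a paler yellow gable roof and white window bands, loose, 80 g. Walls 46 by 46 mm, 45 mm high; roof ridge along its y, up to 68 mm. The point is on its vertical centre line, 34 mm above the underside; z up.
- pier_mid (a point): Dark grey stone pier of the water tower, loose, 120 g: upright cylinder 48 mm in diameter, 50 mm high, flat top. The point is its centre, 25 mm above the underside; z up.
- tank_mid (a point): Brown wooden water tank with two dark hoops and a blue top, loose, 70 g: upright cylinder 56 mm in diameter, 42 mm high. The point is its centre, 21 mm above the underside; z up.
- silo_mid (a point): Silver silo, loose, 80 g: upright cylinder 40 mm in diameter, 74 mm high, with a low cone on top to 85 mm. The point is on its axis, 42 mm above the underside; z up.
- platform: Light grey concrete station platform, fixed, 66 mm (its x) by 140 mm (its y, the length), top 6 mm above the ground; a white line along its front edge. A railway track 36 mm wide lies along its front, centred at x = +56 mm, so its +x side is the front (rails) and its -x side is behind. Origin at the middle of its underside, at ground height (z = 0).
- plot: Round tan gravel plot, fixed, 90 mm in diameter, top 4 mm above the ground, with a piece of track beside it. Origin at the middle of its underside. It lies on the platform's lengthwise centre line, 350 to 370 mm from the platform's centre, on its left or on its right.
- pine_left: Small green pine tree on a round foot, loose bystander, 42 mm wide, 90 mm high, on the robot's left (+y). Origin under its middle. Leave it alone.
- pine_right: Small green pine tree on a round foot, loose bystander, 42 mm wide, 90 mm high, on the robot's right (-y). Origin under its middle. Leave it alone.
- paint_pot: Small white paint pot with a blue cap, loose bystander, 28 mm in diameter, 34 mm high, standing among the things. Origin under its middle. Leave it alone.
Not all that is in view belongs to the job. Of the things shaped like the part that bears silo_mid, the aluminium one is meant.

How it is judged:
By the outcome, as a careful person would: the job done as asked, in the order asked, and still so for the second after the job is handed in, with the robot touching nothing.
It also fails if it takes over 118 s, if anything falls off the work surface, if the arm or the gripper's body presses on something with over 40 N, if the wrist force passes 120 N, or if a joint passes its speed limit or range.

## Working session

There is one attempt and no reset: what is moved stays moved. The work goes in short steps, Python scripts to look and compute and a tool call to move; the robot and the scene stay as the last step left them, time stands still between calls to the robot, and variables do not carry over. Pictures are saved under pics/ and viewed, at most 14 in all, crops included, and the job is handed in when it is done.

Besides the shell and the picture viewer there is one more tool, called after ">>>" as name(argument=value, ...), one argument or row to a line, values as JSON. play_rows: Moves the arm, as the interface text tells. Its arguments: {"type":"object","properties":{"plan":{"type":"array"},"fingers":{"type":"number"},"newtons":{"type":"number"}},"required":["plan"]}

```bash
mkdir -p pics; ls; cat > h.py <<'E'
import numpy as np, cv2
from station import readout, viewer, order
def cap(n):
    c=viewer.capture(n); np.savez('pics/%s_last.npz'%n,**{k:np.array(v) for k,v in c.items()}); return c
def world(c,u,v,z=None):
    """pixel->world via depth, or by intersection with plane z"""
    K=np.array(c['camera_matrix'],float);d=np.array(c['distortion'],float)
    R=cv2.Rodrigues(np.array(c['rvec'],float))[0];t=np.array(c['tvec'],float).ravel()
    p=cv2.undistortPoints(np.array([[[u,v]]],float),K,d)[0,0]
    r=R.T@np.array([p[0],p[1],1.]);o=-R.T@t
    if z is None:
        D=float(np.median(c['depth'][int(v)-1:int(v)+2,int(u)-1:int(u)+2])); return o+r*D
    return o+r*(z-o[2])/r[2]
def cloud(c):
    K=np.array(c['camera_matrix'],float);d=np.array(c['distortion'],float)
    R=cv2.Rodrigues(np.array(c['rvec'],float))[0];t=np.array(c['tvec'],float).ravel()
    v,u=np.mgrid[0:480,0:640]
    p=cv2.undistortPoints(np.dstack([u,v]).reshape(-1,1,2).astype(float),K,d).reshape(-1,2)
    P=np.c_[p,np.ones(len(p))]*np.array(c['depth']).reshape(-1,1)
    return ((P-t)@R).reshape(480,640,3)
E
python3 - <<'E'
from h import *
for n in ('scene','side','wrist'):
    c=cap(n); cv2.imwrite('pics/%s0.png'%n,c['color'])
    R=cv2.Rodrigues(np.array(c['rvec'],float))[0]; print(n,-R.T@np.array(c['tvec'],float).ravel(),R[2],(c['depth']>0).mean())
print(readout.observe())
E
```

```text
pics
scene [1046.93163433   78.61864279  878.26701665] [-0.56529564 -0.06830547 -0.82205547] 0.9960677083333334
side [ -87.55399416 -788.51705955  891.89836911] [ 0.46575084  0.60862564 -0.64237916] 0.9960611979166667
wrist [186.6537205  627.24284823 383.88517864] [ 0.23850286 -0.10055974 -0.96592139] 0.9958528645833333
{'clock': 0.15, 'q': array([-0.91081501,  0.50163367, -0.42684591,  1.55117172,  0.22078407,
        1.1383153 , -0.21031079]), 'qvel': array([-0.000417  , -0.00295174, -0.00074728, -0.00263113, -0.00015386,
        0.00027632,  0.00208295]), 'tau': array([-6.75242583e-03, -5.67104244e+01, -5.82519293e+00, -2.79453671e+01,
       -6.87692128e-02,  2.65361066e-02,  8.81775327e-05]), 'tcp_pos': array([251.01839097, 599.03339148, 244.93325063]), 'tool_rot': array([ 1.97077072e-01,  9.80387718e-01, -7.18075576e-04, -1.84290022e-04]), 'ft_force': array([-0.22921134, -0.13068133, -0.65471619]), 'wrist_torque': array([-0.035279  ,  0.03571455, -0.06157032]), 'finger_force': 0.0, 'grip_width': 1.0030620139993511}
```

View pics/scene0.png

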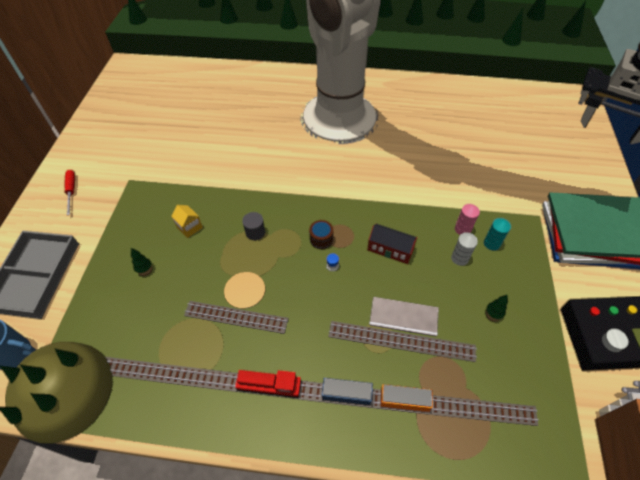

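View pics/side0.png

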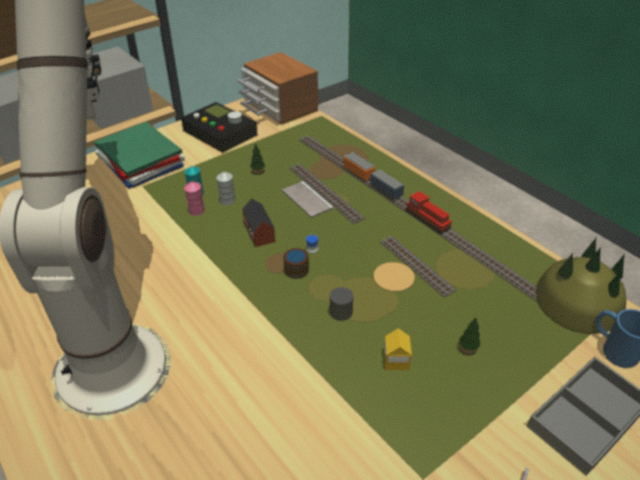

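Scene picture: station (392,243), cabin (186,220), pier (254,226), tank (321,233), plot (245,290), platform (404,316), paint pot (333,262), pines (140,260) and (497,306). The silo could be mistaken for one of three cylinders: pink (468,218), silver (464,249) or teal (498,234). I choose the silver (aluminium) one. In the side view the same things appear, with the silver silo at (226,187).

```bash
python3 - <<'E'
from h import *
import numpy as np
PX={'scene':dict(station=(392,243),cabin=(186,220),pier=(254,226),tank=(321,233),silo=(464,249),pink=(468,218),teal=(498,234),pot=(333,262),pineL=(140,260),pineR=(497,306)),
'side':dict(station=(260,225),cabin=(398,350),pier=(341,303),tank=(296,263),silo=(226,187),pink=(194,198),teal=(192,178),pot=(312,243),pineL=(471,335),pineR=(257,158))}
for n in PX:
    c=dict(np.load('pics/%s_last.npz'%n)); W=cloud(c)
    m=((W[...,2]>13)&(W[...,2]<130)).astype(np.uint8)
    _,L=cv2.connectedComponents(m,connectivity=4)
    for k,(u,v) in PX[n].items():
        l=L[v,u]; P=W[L==l]; z=np.percentile(P[:,2],98)
        T=P[P[:,2]>z-5]
        print(n,k,l,len(P),'ztop %.1f'%z,'top mean',T[:,:2].mean(0).round(1),'top bbox mid',((T.min(0)+T.max(0))/2)[:2].round(1),'ext',(np.ptp(T,axis=0))[:2].round(0),'all mid',((P.min(0)+P.max(0))/2)[:2].round(1),np.ptp(P,axis=0)[:2].round(0))
    g=W[(abs(W[...,2])<30)&(W[...,0]>400)&(W[...,0]<700)&(abs(W[...,1])<300)]
    print('ground med',np.median(g[:,2]))
    col=c['color'].astype(int);b,gg,r=col[...,0],col[...,1],col[...,2]
    hsv=cv2.cvtColor(c['color'],cv2.COLOR_BGR2HSV)
    for k,(u,v) in dict(plot={'scene':(245,290),'side':(394,276)}[n],platform={'scene':(404,316),'side':(308,198)}[n]).items():
        ref=col[v,u]; mm=(abs(col-ref).max(-1)<40).astype(np.uint8)
        _,L2=cv2.connectedComponents(mm,connectivity=4); s=L2==L2[v,u]
        P=W[s]; q=cv2.minAreaRect(P[:,:2].astype(np.float32)); print(n,k,len(P),'z',np.median(P[:,2]).round(1),q,P[:,:2].mean(0))
c=dict(np.load('pics/scene_last.npz'))
cv2.imwrite('pics/a.png',cv2.resize(c['color'][180:370,290:530],None,fx=3.3,fy=3.1,interpolation=cv2.INTER_CUBIC)[:600,:800])
E
```

```text
scene station 87 1196 ztop 70.6 top mean [454.1 166.5] top bbox mid [452.2 165.2] ext [36. 96.] all mid [451.8 164.8] [ 76. 110.]
scene cabin 82 584 ztop 68.7 top mean [ 444.  -322.3] top bbox mid [ 444.2 -322. ] ext [32. 41.] all mid [ 443.5 -321.6] [64. 64.]
scene pier 84 464 ztop 53.4 top mean [ 440.8 -159. ] top bbox mid [ 440.4 -159.8] ext [48. 48.] all mid [ 441.  -159.2] [49. 49.]
scene tank 86 548 ztop 46.0 top mean [444.4   1. ] top bbox mid [443.4   0.9] ext [56. 55.] all mid [443.    0.7] [58. 56.]
scene silo 81 1025 ztop 86.5 top mean [421.  329.1] top bbox mid [417.2 329.4] ext [109.  39.] all mid [417.6 329.6] [128.  54.]
scene pink 81 1025 ztop 86.5 top mean [421.  329.1] top bbox mid [417.2 329.4] ext [109.  39.] all mid [417.6 329.6] [128.  54.]
scene teal 85 505 ztop 86.2 top mean [410.9 401.1] top bbox mid [408.9 402.3] ext [27. 24.] all mid [410.8 401.7] [39. 40.]
scene pot 90 143 ztop 37.9 top mean [513.7  34.6] top bbox mid [513.4  34.7] ext [26. 25.] all mid [513.6  34.8] [27. 25.]
scene pineL 89 359 ztop 84.0 top mean [ 573.5 -388.8] top bbox mid [ 572.4 -389.
[... 1402 characters left out ...]
t 43 140 ztop 37.7 top mean [511.8  31.6] top bbox mid [511.   32.2] ext [27. 24.] all mid [512.1  30.3] [29. 27.]
side pineL 55 457 ztop 84.4 top mean [ 570.4 -392.8] top bbox mid [ 570.6 -392.5] ext [ 8. 10.] all mid [ 569.7 -392.5] [39. 39.]
side pineR 33 241 ztop 83.8 top mean [594.3 382.3] top bbox mid [594.6 383.1] ext [10. 12.] all mid [595.  380.6] [40. 39.]
ground med 1.5193886116641968
side plot 887 z 4.2 ((285.4660949707031, -468.4852600097656), (979.7216796875, 86.13143920898438), 45.297115325927734) [ 593.25079847 -157.77341651]
side platform 865 z 6.1 ((317.5211181640625, -275.238525390625), (1301.8819580078125, 123.5579605102539), 57.14134216308594) [619.77199358 190.30973834]
```

View pics/a.png

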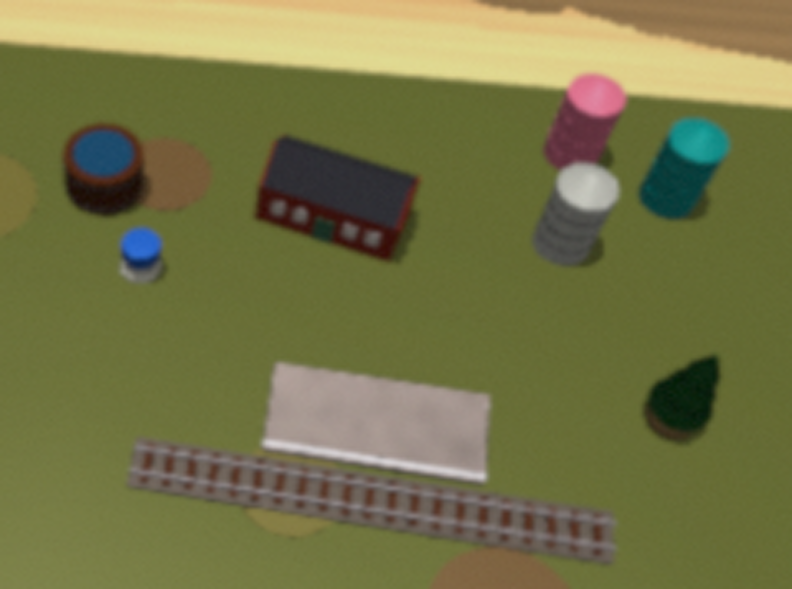

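The crop shows the silver ribbed silo at crop (578,210), with pink and teal lookalikes beside it, so the choice is confirmed. Next, clean fits of the platform, plot, station and cabin orientation.

```bash
python3 - <<'E'
from h import *
seeds={'scene':dict(plot=(245,290),platform=(404,316)),'side':dict(plot=(394,276),platform=(308,198))}
for n in seeds:
    c=dict(np.load('pics/%s_last.npz'%n)); W=cloud(c); col=c['color'].astype(int)
    for k,(u,v) in seeds[n].items():
        ref=np.median(col[v-2:v+3,u-2:u+3].reshape(-1,3),axis=0)
        mm=((abs(col-ref).max(-1)<45)&(abs(W[...,2]-5)<8)).astype(np.uint8)
        mm=cv2.morphologyEx(mm,cv2.MORPH_OPEN,np.ones((5,5),np.uint8))
        _,L=cv2.connectedComponents(mm,connectivity=4); s=(L==L[v,u]).astype(np.uint8)
        ct=max(cv2.findContours(s,0,cv2.CHAIN_APPROX_NONE)[0],key=cv2.contourArea).reshape(-1,2)
        zt={'plot':4,'platform':6}[k]
        P=np.array([world(c,a,b,zt)[:2] for a,b in ct],np.float32)
        if k=='plot': print(n,k,'ell',cv2.fitEllipse(P))
        print(n,k,'rect',cv2.minAreaRect(P),'zmed',np.median(W[s>0][:,2]).round(1))
    for k,(x,y,r,zl,zh) in dict(station=(451,163,75,42,80),cabin=(443,-323,50,42,80)).items():
        P=W[(np.hypot(W[...,0]-x,W[...,1]-y)<r)&(W[...,2]>zl)&(W[...,2]<zh)]
        hi=P[P[:,2]>np.percentile(P[:,2],98)-5]
        q=cv2.minAreaRect(P[:,:2].astype(np.float32))
        d=np.linalg.svd(hi[:,:2]-hi[:,:2].mean(0))[2][0]
        print(n,k,q,'ridge ang deg',np.degrees(np.arctan2(d[1],d[0])),'ridge ctr',hi[:,:2].mean(0))
    P=W[(np.hypot(W[...,0]-459,W[...,1]-320)<27)&(W[...,2]>76)]; print(n,'silo',P.mean(0),len(P), cv2.minEnclosingCircle(P[:,:2].astype(np.float32)))
E
```

```text
scene plot ell ((596.5592041015625, -151.5406951904297), (85.92145538330078, 87.28180694580078), 57.33544921875)
scene plot rect ((596.4231567382812, -151.86691284179688), (85.2066421508789, 87.65068817138672), 57.3927001953125) zmed 4.8
scene platform rect ((617.5051879882812, 197.71627807617188), (140.02325439453125, 60.01259994506836), 86.08499908447266) zmed 6.9
scene station ((451.72930908203125, 164.9541473388672), (100.2331771850586, 55.00771713256836), 73.69993591308594) ridge ang deg 73.33966993678015 ridge ctr [453.99353002 166.83480104]
scene cabin ((443.99267578125, -321.55072021484375), (48.6660041809082, 47.44157791137695), 48.95848083496094) ridge ang deg 50.686561138691296 ridge ctr [ 443.65012    -322.71688279]
scene silo [462.26297308 323.23882538  81.12532974] 187 ((459.7357482910156, 324.0173645019531), 19.390277862548828)
side plot ell ((597.4205322265625, -153.83209228515625), (82.52888488769531, 87.94759368896484), 69.64842987060547)
side plot rect ((597.1396484375, -154.38009643554688), (85.299072265625, 87.04918670654297), 51.07650375366211) zmed 4.2
side platform rect ((622.9063720703125, 195.570068359375), (143.0646514892578, 70.32687377929688), 85.41510009765625) zmed 6.1
side station ((451.9046936035156, 161.5809326171875), (107.6532211303711, 51.19511795043945), 72.33027648925781) ridge ang deg -107.72801691849999 ridge ctr [449.69249049 157.30842628]
side cabin ((442.961181640625, -325.1106262207031), (50.52526092529297, 47.737220764160156), 53.302490234375) ridge ang deg -129.7660446529053 ridge ctr [ 443.21019222 -325.01231034]
side silo [458.15750337 316.37775823  80.75730463] 90 ((459.3905334472656, 318.37274169921875), 20.042585372924805)
```

```bash
cat > go.py <<'E'
import sys, numpy as np
from station import readout
from scipy.spatial.transform import Rotation as Ro
# go.py x y z ang_deg : shift (cm) and yaw from measured pose; z offset for sag 0
def pose():
    s=readout.observe(); M=Ro.from_quat(s['tool_rot']).as_matrix(); return s,M
if __name__=='__main__':
    s,M=pose(); p=s['tcp_pos']; a=np.degrees(np.arctan2(M[1,1],M[0,1]))
    print('t %.2f'%s['clock'],'pos',p.round(1),'y-ang %.2f'%a,'tilt',M[:,2].round(4),'q7 %.2f q1 %.2f'%(s['q'][6],s['q'][0]))
    if len(sys.argv)>1:
        t=np.array(sys.argv[1:4],float); d=(t-p)/10
        dy=(float(sys.argv[4])-a+90)%180-90
        print('shift cm',(M.T@d).round(3),'yaw %.4f (alt %.4f)'%(-np.radians(dy),-np.radians(dy-180*np.sign(dy))),'rows>=',max(np.linalg.norm(d)/6.25,abs(dy)/10.7).__round__(1))
E
python3 go.py 451.5 163.3 200 -17.2
```

```text
t 0.15 pos [251.  599.  244.9] y-ang 67.27 tilt [-6.0e-04 -1.3e-03 -1.0e+00] q7 -0.21 q1 -0.91
shift cm [-35.329 -32.435   4.539] yaw 1.4742 (alt -1.6674) rows>= 7.9
```

>>> play_rows(
  plan=[
    [[-35.3, -32.4, 4.5], 1.474],
    [[-35.3, -32.4, 4.5], 1.474],
    [[-35.3, -32.4, 4.5], 1.474],
    [[-35.3, -32.4, 4.5], 1.474],
    [[-35.3, -32.4, 4.5], 1.474],
    [[-35.3, -32.4, 4.5], 1.474],
    [[-35.3, -32.4, 4.5], 1.474],
    [[-35.3, -32.4, 4.5], 1.474],
    [[-35.3, -32.4, 4.5], 1.474],
    [[-35.3, -32.4, 4.5], 1.474],
    [[-35.3, -32.4, 4.5], 1.474],
    [[-35.3, -32.4, 4.5], 1.474],
    [[-35.3, -32.4, 4.5], 1.474],
  ],
  fingers=9.1,
  newtons=15,
)

```text
clock: 1.78
tcp_pos: [451.3, 165.0, 200.7]
tool_rot: [0.804, 0.594, 0.0, -0.0]
ft_force: [0.4, -0.2, -1.3]
grip_width: 0.99
finger_force: 0.0
```

```bash
cat >> h.py <<'E'
def blob(c,x,y,r,zl,zh,W=None):
    W=cloud(c) if W is None else W
    P=W[(np.hypot(W[...,0]-x,W[...,1]-y)<r)&(W[...,2]>zl)&(W[...,2]<zh)]
    return P
E
python3 go.py 451.5 163.3 35 -17.2; python3 - <<'E'
from h import *
c=cap('wrist'); cv2.imwrite('pics/w1.png',c['color']); W=cloud(c)
P=blob(c,451,163,75,42,80,W); 
if len(P):
    hi=P[P[:,2]>np.percentile(P[:,2],98)-5]; d=np.linalg.svd(hi[:,:2]-hi[:,:2].mean(0))[2][0]
    print(len(P),cv2.minAreaRect(P[:,:2].astype(np.float32)),'ridge',hi.mean(0),np.degrees(np.arctan2(d[1],d[0])))
g=W[(W[...,2]<20)&(W[...,2]>-20)];print('ground',np.median(g[:,2]),g.min(0),g.max(0))
E
```

```text
t 1.77 pos [451.3 165.  200.7] y-ang -17.10 tilt [-0.e+00  2.e-04 -1.e+00] q7 -0.70 q1 -0.41
shift cm [-0.156  0.072 16.574] yaw 0.0018 (alt -3.1398) rows>= 2.7
8065 ((452.0881652832031, 164.32437133789062), (100.6021499633789, 50.2721061706543), 73.4901123046875) ridge [452.89373541 167.28522167  67.43286705] -106.32393050577141
ground 0.6713835145578855 [ 150.38684213 -164.22020724   -2.87201457] [748.25147719 410.71678776  19.99843167]
```

View pics/w1.png

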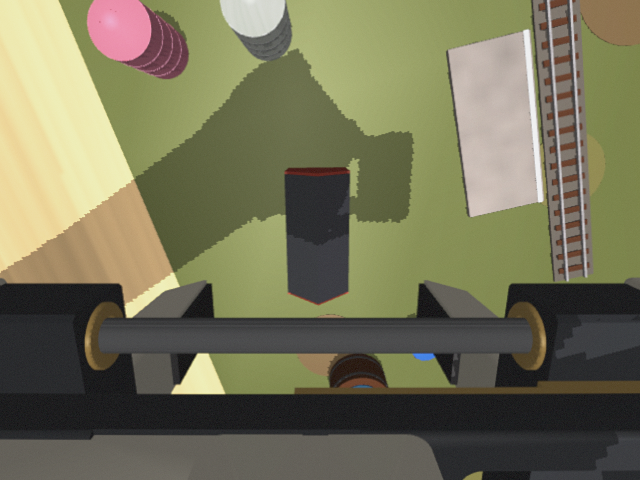

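The wrist picture shows the station roof spanning (285,170)–(350,303), centred between the fingers. The platform corners are near (447,50), (529,30), (543,202) and (470,216). The silver silo top is at (253,8), with pink at (120,28).

```bash
python3 go.py 452 164.3 35 -16.5; python3 - <<'E'
from h import *
c=dict(np.load('pics/wrist_last.npz')); col=c['color'].astype(int);W=cloud(c)
m=((W[...,2]>3)&(W[...,2]<9)&(np.hypot(W[...,0]-620,W[...,1]-196)<85)&(col.min(-1)>110)).astype(np.uint8)
m=cv2.morphologyEx(m,cv2.MORPH_OPEN,np.ones((3,3),np.uint8))
_,L,S,_=cv2.connectedComponentsWithStats(m); l=1+S[1:,4].argmax(); ct=np.argwhere(L==l)
P=np.array([world(c,b,a,6)[:2] for a,b in ct[::2]],np.float32); print(cv2.minAreaRect(P),np.median(W[L==l][:,2]))
for p in ((447,50),(529,30),(543,202),(470,216)): print(world(c,*p,6).round(1))
E
```

```text
t 1.82 pos [451.3 164.8 200.7] y-ang -17.12 tilt [-1.e-04  1.e-04 -1.e+00] q7 -0.70 q1 -0.41
shift cm [-0.026  0.079 16.571] yaw -0.0108 (alt 3.1308) rows>= 2.7
((621.4920654296875, 198.55845642089844), (139.84600830078125, 65.99044036865234), 86.0506820678711) 6.265226043011933
[593.1 270.    6. ]
[658.3 265.4   6. ]
[648.6 125.5   6. ]
[584.5 132.    6. ]
```

>>> play_rows(
  plan=[
    [[0, 0.08, 6], -0.011],
    [[0, 0.08, 11], -0.011],
    [[0, 0.08, 14.5], -0.011],
    [[0, 0.08, 16.5], -0.011],
    [[0, 0.08, 16.5], -0.011],
    [[0, 0.08, 16.5], -0.011],
  ],
)

```text
clock: 2.58
tcp_pos: [452.8, 164.4, 36.4]
tool_rot: [0.802, 0.598, 0.0, 0.0]
ft_force: [-0.2, -0.0, 0.6]
grip_width: 0.989
finger_force: 0.0
```

>>> play_rows(
  plan=[
    [[0, 0, 0], 0],
    [[0, 0, 0], 0],
    [[0, 0, 0], 0],
    [[0, 0, 0], 0],
    [[0, 0, 0], 0],
    [[0, 0, 0], 0],
  ],
  fingers=4.4,
)

```text
clock: 3.32
tcp_pos: [452.4, 164.1, 35.8]
tool_rot: [0.802, 0.598, 0.0, 0.0]
ft_force: [-0.8, -0.8, 2.5]
grip_width: 0.542
finger_force: 15.0
```

>>> play_rows(
  plan=[
    [[0, 0, -1], 0],
    [[0, 0, -4], 0],
    [[0, 0, -8], 0],
    [[0, 0, -8], 0],
    [[0, 0, -8], 0],
  ],
)

```text
clock: 3.95
tcp_pos: [451.9, 163.9, 115.6]
tool_rot: [0.802, 0.598, -0.0, -0.0]
ft_force: [-0.1, -0.3, -1.7]
grip_width: 0.54
finger_force: 15.0
```

```bash
python3 go.py 621.5 198.6 70 -3.95; python3 - <<'E'
from h import *
c=cap('wrist'); W=cloud(c); s=readout.observe(); p=s['tcp_pos']; print(s['grip_width']*92,s['finger_force'])
P=blob(c,p[0],p[1],80,p[2]+6,p[2]+40,W)
print(len(P),cv2.minAreaRect(P[:,:2].astype(np.float32)),np.percentile(P[:,2],98)-p[2])
E
```

```text
t 3.95 pos [451.9 163.9 115.6] y-ang -16.56 tilt [-2.e-04 -1.e-04 -1.e+00] q7 -0.69 q1 -0.40
shift cm [ 8.161 15.269  4.555] yaw -0.2200 (alt 2.9216) rows>= 2.9
50.08532625993491 14.999769041896798
23295 ((455.1849365234375, 177.93736267089844), (72.62753295898438, 81.7572021484375), 72.94336700439453) 34.91257270751602
```

>>> play_rows(
  plan=[
    [[4, 7.6, 0], -0.1],
    [[8.16, 15.27, 2], -0.22],
    [[8.16, 15.27, 4.5], -0.22],
    [[8.16, 15.27, 4.5], -0.22],
    [[8.16, 15.27, 4.5], -0.22],
    [[8.16, 15.27, 4.5], -0.22],
    [[8.16, 15.27, 4.5], -0.22],
  ],
)

```text
clock: 4.88
tcp_pos: [622.0, 199.1, 72.6]
tool_rot: [0.731, 0.682, 0.001, 0.0]
ft_force: [-0.0, 0.0, -1.4]
grip_width: 0.545
finger_force: 15.0
```

```bash
python3 go.py 621.5 198.6 42 -3.95
```

```text
t 4.88 pos [622.  199.1  72.6] y-ang -3.93 tilt [ 2.2e-03  9.0e-04 -1.0e+00] q7 -0.44 q1 -0.33
shift cm [-0.052 -0.058  3.061] yaw 0.0004 (alt -3.1412) rows>= 0.5
```

>>> play_rows(
  plan=[
    [[-0.05, -0.06, 1.5], 0],
    [[-0.05, -0.06, 2.6], 0],
    [[-0.05, -0.06, 3.0], 0],
    [[-0.05, -0.06, 3.05], 0],
    [[-0.05, -0.06, 3.05], 0],
    [[-0.05, -0.06, 3.05], 0],
  ],
)

```text
clock: 5.62
tcp_pos: [620.3, 198.1, 40.9]
tool_rot: [0.731, 0.682, -0.001, -0.0]
ft_force: [-5.6, -1.6, 11.2]
grip_width: 0.542
finger_force: 15.0
```

```bash
python3 go.py 621.5 198.6 41.3 -3.95
```

```text
t 5.62 pos [620.3 198.1  40.9] y-ang -3.95 tilt [-2.1e-03 -6.0e-04 -1.0e+00] q7 -0.44 q1 -0.33
shift cm [ 0.062  0.116 -0.042] yaw -0.0000 (alt 3.1416) rows>= 0.0
```

>>> play_rows(
  plan=[
    [[0.04, 0.1, -0.1], 0],
    [[0.04, 0.1, -0.1], 0],
    [[0.04, 0.1, -0.06], 0],
    [[0.04, 0.1, -0.06], 0],
  ],
)

```text
clock: 6.12
tcp_pos: [622.4, 198.6, 40.9]
tool_rot: [0.731, 0.682, -0.0, -0.0]
ft_force: [-1.7, -0.3, 3.8]
grip_width: 0.545
finger_force: 15.0
```

>>> play_rows(
  plan=[
    [[0, 0, 0], 0],
    [[0, 0, 0], 0],
    [[0, 0, 0], 0],
    [[0, 0, -0.5], 0],
    [[0, 0, -5], 0],
    [[0, 0, -11], 0],
    [[0, 0, -15], 0],
    [[0, 0, -15], 0],
    [[0, 0, -15], 0],
  ],
  fingers=8.5,
)

```text
clock: 7.25
tcp_pos: [621.9, 198.4, 190.6]
tool_rot: [0.731, 0.682, -0.0, -0.0]
ft_force: [-0.1, -0.9, -0.9]
grip_width: 0.923
finger_force: 0.0
```

```bash
cat > look.py <<'E'
from h import *
def plat(c,W):
    col=c['color'].astype(int)
    m=((W[...,2]>3)&(W[...,2]<9)&(np.hypot(W[...,0]-621,W[...,1]-198)<85)&(col.min(-1)>100))
    P=W[m]; return cv2.minAreaRect(P[:,:2].astype(np.float32))
def stat(W,zl=48):
    P=W[(np.hypot(W[...,0]-621,W[...,1]-198)<75)&(W[...,2]>zl)&(W[...,2]<82)]
    return cv2.minAreaRect(P[:,:2].astype(np.float32)),np.percentile(P[:,2],98)
E
python3 go.py; python3 - <<'E'
from look import *
for n in ('wrist','scene','side'):
    c=cap(n); W=cloud(c); print(n,stat(W),plat(c,W))
    if n=='wrist': cv2.imwrite('pics/w2.png',c['color'])
E
```

```text
t 7.25 pos [621.9 198.4 190.6] y-ang -3.95 tilt [-5.e-04 -1.e-04 -1.e+00] q7 -0.44 q1 -0.32
wrist (((621.686279296875, 198.9993896484375), (100.35161590576172, 50.178409576416016), 86.15376281738281), np.float64(75.84172189724022)) ((631.7431640625, 195.666259765625), (160.6465301513672, 149.54107666015625), 53.664100646972656)
scene (((621.7510375976562, 198.81556701660156), (99.12329864501953, 52.03771209716797), 86.33721160888672), np.float64(77.06057602642082)) ((640.2530517578125, 195.14645385742188), (140.81610107421875, 101.76571655273438), 84.0504150390625)
side (((620.4013061523438, 196.28733825683594), (109.1725845336914, 52.063716888427734), 85.4659194946289), np.float64(76.35057272557418)) ((620.1022338867188, 162.61972045898438), (77.46456146240234, 71.09199523925781), 83.78610229492188)
```

View pics/w2.png

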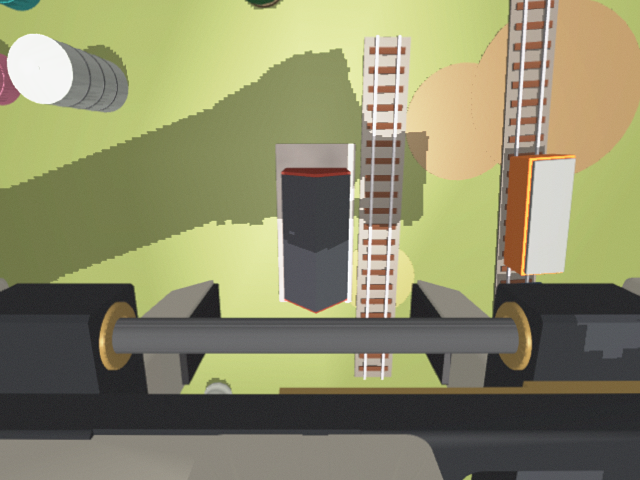

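The station stands inside the platform rim at (317,240), with its rims even, at (621.7, 199.0) and 86.15° against the platform's (621.5, 198.6) and 86.05°. On to the pier.

```bash
python3 go.py 440.7 -159.4 200 -3.95
```

```text
t 7.40 pos [621.2 198.3 189. ] y-ang -3.95 tilt [-0.003 -0.001 -1.   ] q7 -0.44 q1 -0.32
shift cm [-36.924 -15.548  -1.01 ] yaw 0.0001 (alt -3.1415) rows>= 6.4
```

>>> play_rows(
  plan=[
    [[-36.9, -15.6, -1.1], 0],
    [[-36.9, -15.6, -1.1], 0],
    [[-36.9, -15.6, -1.1], 0],
    [[-36.9, -15.6, -1.1], 0],
    [[-36.9, -15.6, -1.1], 0],
    [[-36.9, -15.6, -1.1], 0],
    [[-36.9, -15.6, -1.1], 0],
    [[-36.9, -15.6, -1.1], 0],
    [[-36.9, -15.6, -1.1], 0],
    [[-36.9, -15.6, -1.1], 0],
  ],
  fingers=8.5,
)

```text
clock: 8.65
tcp_pos: [441.8, -157.2, 201.4]
tool_rot: [0.73, 0.683, -0.0, -0.0]
ft_force: [-0.4, 0.2, -0.0]
grip_width: 0.924
finger_force: 0.0
```

```bash
cat >> look.py <<'E'
from scipy.optimize import least_squares
def circ(P):
    P=P[:,:2]; h=P[cv2.convexHull(P.astype(np.float32),returnPoints=False).ravel()]
    f=lambda a:np.hypot(h[:,0]-a[0],h[:,1]-a[1])-a[2]
    r=least_squares(f,[*h.mean(0),25],loss='soft_l1'); return r.x.round(1),len(P)
def plot(c,W,z=4):
    hsv=cv2.cvtColor(c['color'],cv2.COLOR_BGR2HSV); R=np.hypot(W[...,0]-597,W[...,1]+151.5)
    col=c['color'].astype(int); ref=np.median(col[(R<60)&(R>0)&(abs(W[...,2]-4)<4)&(R<38)],axis=0)
    m=((R<60)&(abs(W[...,2]-4)<6)&(abs(col-ref).max(-1)<40)).astype(np.uint8)
    m=cv2.morphologyEx(m,cv2.MORPH_OPEN,np.ones((3,3),np.uint8))
    P=np.array([world(c,b,a,z) for a,b in np.argwhere(m)]); return circ(P),np.median(W[m>0][:,2])
E
python3 - <<'E'
from look import *
c=cap('wrist');cv2.imwrite('pics/w3.png',c['color']);W=cloud(c)
P=blob(c,441,-159,40,42,60,W); print('pier',circ(P[P[:,2]>48]),np.median(P[P[:,2]>48][:,2])); print('plot',plot(c,W))
s=dict(np.load('pics/scene_last.npz'));print(plot(s,cloud(s)))
for k,z in(('tank',35),):
    P=blob(c,443,0,45,z,60,W); print(k,circ(P) if len(P) else 0)
E
python3 go.py 440.7 -159.4 28 -3.95
```

```text
pier (array([ 440.6, -159.4,   23.9]), 2847) 50.11522708576319
plot ((array([ 597.5, -151.1,   44.4]), 7763), np.float64(4.2466299192911645))
((array([ 596.6, -151.9,   43.9]), 1117), np.float64(4.916403079186203))
tank (array([443.7,  -0.6,  27.3]), 3958)
t 8.70 pos [ 441.8 -157.4  201.5] y-ang -3.81 tilt [-4.e-04  4.e-04 -1.e+00] q7 0.25 q1 0.19
shift cm [-0.215 -0.093 17.353] yaw 0.0025 (alt -3.1391) rows>= 2.8
```

>>> play_rows(
  plan=[
    [[-0.21, -0.1, 6], 0],
    [[-0.21, -0.1, 12], 0],
    [[-0.21, -0.1, 15.5], 0],
    [[-0.21, -0.1, 17.3], 0],
    [[-0.21, -0.1, 17.3], 0],
    [[-0.21, -0.1, 17.3], 0],
    [[-0.21, -0.1, 17.3], 0],
  ],
)

```text
clock: 9.57
tcp_pos: [441.1, -160.9, 29.9]
tool_rot: [0.731, 0.682, 0.001, 0.001]
ft_force: [-0.1, -0.4, -0.7]
grip_width: 0.925
finger_force: 0.0
```

```bash
python3 go.py 440.6 -159.4 28 -3.95
```

```text
t 9.57 pos [ 441.1 -160.9   29.9] y-ang -3.93 tilt [ 2.1e-03 -5.0e-04 -1.0e+00] q7 0.30 q1 0.23
shift cm [ 0.143 -0.065  0.185] yaw 0.0003 (alt -3.1413) rows>= 0.0
```

>>> play_rows(
  plan=[
    [[0.1, 0, 0.1], 0],
    [[0.1, 0, 0.1], 0],
    [[0.1, 0, 0.1], 0],
  ],
)

```text
clock: 9.95
tcp_pos: [440.3, -159.8, 28.0]
tool_rot: [0.731, 0.682, 0.0, 0.0]
ft_force: [0.7, -0.3, -1.1]
grip_width: 0.925
finger_force: 0.0
```

>>> play_rows(
  plan=[
    [[0, 0, 0], 0],
    [[0, 0, 0], 0],
    [[0, 0, 0], 0],
    [[0, 0, 0], 0],
    [[0, 0, 0], 0],
    [[0, 0, 0], 0],
  ],
  fingers=4.2,
)

```text
clock: 10.7
tcp_pos: [440.3, -159.8, 27.8]
tool_rot: [0.731, 0.682, 0.0, 0.0]
ft_force: [0.2, 0.0, -1.0]
grip_width: 0.518
finger_force: 15.0
```

>>> play_rows(
  plan=[
    [[0, 0, -1], 0],
    [[0, 0, -4], 0],
    [[0, 0, -5], 0],
    [[0, 0, -5], 0],
    [[0, 0, -5], 0],
  ],
)

```text
clock: 11.32
tcp_pos: [439.6, -159.6, 77.3]
tool_rot: [0.731, 0.682, -0.0, -0.0]
ft_force: [0.2, -0.0, -1.4]
grip_width: 0.518
finger_force: 15.0
```

```bash
python3 go.py 597.5 -151.1 60 -3.95
```

```text
t 11.32 pos [ 439.6 -159.6   77.3] y-ang -3.95 tilt [-1.e-03  3.e-04 -1.e+00] q7 0.28 q1 0.21
shift cm [ 1.935 15.692  1.711] yaw 0.0000 (alt -3.1416) rows>= 2.5
```

>>> play_rows(
  plan=[
    [[1, 6, 0], 0],
    [[1.9, 12, 0], 0],
    [[1.9, 15.7, 1.7], 0],
    [[1.9, 15.7, 3], 0],
    [[1.9, 15.7, 3], 0],
    [[1.9, 15.7, 3], 0],
    [[1.9, 15.7, 3], 0],
    [[1.9, 15.7, 3], 0],
  ],
)

```text
clock: 12.32
tcp_pos: [598.2, -151.9, 48.6]
tool_rot: [0.731, 0.682, 0.0, 0.0]
ft_force: [-0.6, 0.0, -1.4]
grip_width: 0.522
finger_force: 15.0
```

```bash
python3 go.py 597.5 -151.5 32.3 -3.95
```

```text
t 12.32 pos [ 598.2 -151.9   48.6] y-ang -3.97 tilt [ 1.e-03 -2.e-04 -1.e+00] q7 0.20 q1 0.14
shift cm [ 0.032 -0.075  1.63 ] yaw -0.0003 (alt 3.1413) rows>= 0.3
```

>>> play_rows(
  plan=[
    [[0.03, -0.03, 1], 0],
    [[0.03, -0.03, 1.45], 0],
    [[0.03, -0.03, 1.55], 0],
    [[0.03, -0.03, 1.55], 0],
    [[0.03, -0.03, 1.55], 0],
  ],
)

```text
clock: 12.95
tcp_pos: [598.0, -151.4, 32.3]
tool_rot: [0.731, 0.682, 0.0, 0.0]
ft_force: [0.4, -0.7, -0.9]
grip_width: 0.522
finger_force: 15.0
```

```bash
python3 go.py 597.5 -151.5 32 -3.95
```

```text
t 12.95 pos [ 598.  -151.4   32.3] y-ang -3.95 tilt [ 3.e-04 -1.e-04 -1.e+00] q7 0.20 q1 0.14
shift cm [-0.014 -0.052  0.028] yaw -0.0000 (alt 3.1416) rows>= 0.0
```

Nearly touching; correct by 0.5 mm, release, rise, then on towards the tank with a look.

>>> play_rows(
  plan=[
    [[0, -0.04, 0.04], 0],
    [[0, -0.04, 0.04], 0],
  ],
)

```text
clock: 13.2
tcp_pos: [597.5, -151.3, 31.9]
tool_rot: [0.731, 0.682, 0.0, 0.0]
ft_force: [-0.1, 0.2, -2.2]
grip_width: 0.523
finger_force: 15.0
```

>>> play_rows(
  plan=[
    [[0, 0, 0], 0],
    [[0, 0, 0], 0],
    [[0, 0, 0], 0],
    [[0, 0, -0.5], 0],
    [[0, 0, -5], 0],
    [[0, 0, -11], 0],
    [[0, 0, -15], 0],
    [[0, 0, -15], 0],
    [[0, 0, -15], 0],
  ],
  fingers=8.5,
)

```text
clock: 14.32
tcp_pos: [597.0, -151.2, 181.7]
tool_rot: [0.731, 0.682, -0.0, -0.0]
ft_force: [-0.3, -0.1, -0.3]
grip_width: 0.924
finger_force: 0.0
```

```bash
python3 - <<'E'
from look import *
for n in ('wrist','scene'):
    c=cap(n);W=cloud(c)
    P=blob(c,597,-151,40,46,70,W); print('pier',circ(P[P[:,2]>50]),np.median(P[P[:,2]>50][:,2])); print('plot',plot(c,W))
    P=blob(c,443,0,45,35,60,W); print('tank',circ(P) if len(P) else 0)
E
python3 go.py 443.5 0 200 90
```

```text
pier (array([ 596.8, -150.8,   23.9]), 3388) 54.072713610383786
plot ((array([ 592.2, -158.8,   51.2]), 3856), np.float64(3.6713147930556014))
tank (array([4.44e+02, 1.00e-01, 2.84e+01]), 6064)
pier (array([ 596.4, -150.8,   24.1]), 378) 54.7232711123361
plot ((array([ 597.3, -159.9,   52.5]), 594), np.float64(3.2807186569566724))
tank (array([443.9,   0.7,  28.3]), 427)
t 14.43 pos [ 596.3 -151.   180.4] y-ang -3.95 tilt [-2.8e-03  6.0e-04 -1.0e+00] q7 0.18 q1 0.13
shift cm [ 14.014 -16.292  -1.911] yaw 1.5019 (alt -1.6397) rows>= 8.0
```

```bash
python3 go.py 443.9 0.2 120 -40
```

```text
t 14.43 pos [ 596.3 -151.   180.4] y-ang -3.95 tilt [-2.8e-03  6.0e-04 -1.0e+00] q7 0.18 q1 0.13
shift cm [ 14.033 -16.231   6.089] yaw 0.6292 (alt -2.5124) rows>= 3.6
```

>>> play_rows(
  plan=[
    [[7, -8, 0], 0.31],
    [[14, -16.2, 2], 0.629],
    [[14, -16.2, 6], 0.629],
    [[14, -16.2, 6], 0.629],
    [[14, -16.2, 6], 0.629],
    [[14, -16.2, 6], 0.629],
    [[14, -16.2, 6], 0.629],
    [[14, -16.2, 6], 0.629],
  ],
  fingers=8,
)

```text
clock: 15.42
tcp_pos: [446.4, -1.3, 122.2]
tool_rot: [0.907, 0.422, 0.0, 0.0]
ft_force: [-0.9, -0.5, -0.3]
grip_width: 0.875
finger_force: 0.0
```

```bash
python3 go.py 443.9 0.2 26 -40
```

```text
t 15.43 pos [446.4  -1.3 122.2] y-ang -40.07 tilt [ 1.e-03 -1.e-04 -1.e+00] q7 -0.68 q1 -0.21
shift cm [-0.054 -0.292  9.622] yaw -0.0012 (alt 3.1404) rows>= 1.5
```

>>> play_rows(
  plan=[
    [[-0.05, -0.2, 5], 0],
    [[-0.05, -0.2, 8.5], 0],
    [[-0.05, -0.2, 9.5], 0],
    [[-0.05, -0.2, 9.5], 0],
    [[-0.05, -0.2, 9.5], 0],
    [[-0.05, -0.2, 9.5], 0],
  ],
)

```text
clock: 16.18
tcp_pos: [444.7, 0.5, 28.1]
tool_rot: [0.906, 0.423, 0.001, 0.0]
ft_force: [-0.6, 0.1, -0.8]
grip_width: 0.873
finger_force: 0.0
```

```bash
python3 go.py 443.9 0.2 26 -40
```

```text
t 16.18 pos [444.7   0.5  28.1] y-ang -40.00 tilt [ 2.5e-03  3.0e-04 -1.0e+00] q7 -0.63 q1 -0.17
shift cm [-0.076 -0.047  0.207] yaw 0.0000 (alt -3.1416) rows>= 0.0
```

>>> play_rows(
  plan=[
    [[-0.04, -0.03, 0.1], 0],
    [[-0.04, -0.03, 0.1], 0],
    [[-0.04, -0.03, 0.1], 0],
  ],
)

```text
clock: 16.55
tcp_pos: [443.1, 0.3, 26.0]
tool_rot: [0.906, 0.423, 0.0, -0.0]
ft_force: [-0.8, 0.1, 0.3]
grip_width: 0.868
finger_force: 0.0
```

>>> play_rows(
  plan=[
    [[0, 0, 0], 0],
    [[0, 0, 0], 0],
    [[0, 0, 0], 0],
    [[0, 0, 0], 0],
    [[0, 0, 0], 0],
  ],
  fingers=5,
)

```text
clock: 17.18
tcp_pos: [443.1, 0.3, 25.9]
tool_rot: [0.906, 0.423, 0.0, -0.0]
ft_force: [1.0, -0.3, -0.1]
grip_width: 0.603
finger_force: 15.0
```

>>> play_rows(
  plan=[
    [[0, 0, -1], 0],
    [[0, 0, -5], 0],
    [[0, 0, -10], 0],
    [[0, 0, -10], 0],
    [[0, 0, -10], 0],
  ],
)

```text
clock: 17.8
tcp_pos: [442.9, 0.4, 126.2]
tool_rot: [0.906, 0.423, 0.0, -0.0]
ft_force: [-0.0, -0.5, -1.1]
grip_width: 0.606
finger_force: 15.0
```

```bash
python3 go.py 597.1 -151.2 100 -40
```

```text
t 17.80 pos [4.429e+02 4.000e-01 1.262e+02] y-ang -39.98 tilt [ 5.e-04  3.e-04 -1.e+00] q7 -0.68 q1 -0.22
shift cm [-1.713 21.555  2.618] yaw 0.0003 (alt -3.1413) rows>= 3.5
```

>>> play_rows(
  plan=[
    [[-0.5, 6, 0], 0],
    [[-1, 12, 0], 0],
    [[-1.7, 18, 0], 0],
    [[-1.7, 21.5, 1], 0],
    [[-1.7, 21.5, 3], 0],
    [[-1.7, 21.5, 3], 0],
    [[-1.7, 21.5, 3], 0],
    [[-1.7, 21.5, 3], 0],
    [[-1.7, 21.5, 3], 0],
  ],
)

```text
clock: 18.92
tcp_pos: [597.2, -150.4, 96.8]
tool_rot: [0.906, 0.423, 0.001, 0.0]
ft_force: [0.8, 0.3, -0.1]
grip_width: 0.605
finger_force: 15.0
```

```bash
python3 go.py 596.6 -151.2 80.4 -40
```

```text
t 18.93 pos [ 597.2 -150.4   96.8] y-ang -39.95 tilt [ 0.0012 -0.     -1.    ] q7 -0.36 q1 0.05
shift cm [-0.101 -0.002  1.636] yaw 0.0009 (alt -3.1407) rows>= 0.3
```

>>> play_rows(
  plan=[
    [[-0.06, 0, 1], 0],
    [[-0.06, 0, 1.4], 0],
    [[-0.06, 0, 1.55], 0],
    [[-0.06, 0, 1.55], 0],
    [[-0.06, 0, 1.55], 0],
    [[-0.06, 0, 1.55], 0],
  ],
)

```text
clock: 19.68
tcp_pos: [596.7, -151.4, 80.5]
tool_rot: [0.906, 0.423, 0.0, 0.0]
ft_force: [0.4, -0.2, -0.7]
grip_width: 0.61
finger_force: 15.0
```

```bash
python3 go.py 596.6 -151.2 80 -40
```

```text
t 19.68 pos [ 596.7 -151.4   80.5] y-ang -39.99 tilt [ 2.e-04 -0.e+00 -1.e+00] q7 -0.36 q1 0.05
shift cm [ 0.013 -0.019  0.046] yaw 0.0001 (alt -3.1415) rows>= 0.0
```

>>> play_rows(
  plan=[
    [[0.01, -0.01, 0.04], 0],
    [[0.01, -0.01, 0.05], 0],
    [[0.01, -0.01, 0.05], 0],
  ],
)

```text
clock: 20.05
tcp_pos: [596.6, -151.2, 80.0]
tool_rot: [0.906, 0.423, 0.0, 0.0]
ft_force: [-0.3, 0.1, -0.4]
grip_width: 0.605
finger_force: 15.0
```

>>> play_rows(
  plan=[
    [[0, 0, 0], 0],
    [[0, 0, 0], 0],
    [[0, 0, 0], 0],
    [[0, 0, -0.5], 0],
    [[0, 0, -4], 0],
    [[0, 0, -8], 0],
    [[0, 0, -12], 0],
    [[0, 0, -12], 0],
    [[0, 0, -12], 0],
  ],
  fingers=8.5,
)

```text
clock: 21.18
tcp_pos: [596.3, -151.0, 199.8]
tool_rot: [0.906, 0.423, 0.0, -0.0]
ft_force: [-0.7, 0.1, -0.9]
grip_width: 0.924
finger_force: 0.0
```

```bash
python3 - <<'E'
from look import *
for n in ('wrist','scene'):
    c=cap(n);W=cloud(c)
    P=blob(c,597,-151,45,88,115,W); print('tank',circ(P),np.median(P[:,2]))
    P=blob(c,444,-322,50,42,80,W); q=P[P[:,2]>44]; print('cabin',len(P), cv2.minAreaRect(P[:,:2].astype(np.float32)) if len(P) else 0)
E
python3 go.py 444 -321.6 180 -40
```

```text
tank (array([ 595.9, -149.7,   28.1]), 5553) 96.48328023771968
cabin 0 0
tank (array([ 595.5, -149.6,   28.5]), 575) 96.87834156440732
cabin 214 ((442.3424377441406, -323.6973876953125), (50.307891845703125, 45.23904037475586), 50.84604263305664)
t 21.27 pos [ 595.6 -150.9  198.6] y-ang -39.99 tilt [-2.4e-03  5.0e-04 -1.0e+00] q7 -0.39 q1 0.03
shift cm [-22.817  -0.641   1.887] yaw 0.0003 (alt -3.1413) rows>= 3.7
```

>>> play_rows(
  plan=[
    [[-22.8, -0.6, 0], 0],
    [[-22.8, -0.6, 1], 0],
    [[-22.8, -0.6, 1.9], 0],
    [[-22.8, -0.6, 1.9], 0],
    [[-22.8, -0.6, 1.9], 0],
    [[-22.8, -0.6, 1.9], 0],
    [[-22.8, -0.6, 1.9], 0],
    [[-22.8, -0.6, 1.9], 0],
  ],
)

```text
clock: 22.28
tcp_pos: [446.4, -320.9, 180.8]
tool_rot: [0.906, 0.424, 0.0, -0.0]
ft_force: [-0.3, -0.3, 0.5]
grip_width: 0.928
finger_force: 0.0
```

```bash
python3 - <<'E'
from look import *
c=cap('wrist');W=cloud(c)
P=blob(c,444,-322,45,35,80,W); q=P[P[:,2]>42]; print('cabin',len(q), cv2.minAreaRect(q[:,:2].astype(np.float32)))
hi=P[P[:,2]>np.percentile(P[:,2],98)-6]; print(np.percentile(P[:,2],98),hi.mean(0),cv2.minAreaRect(hi[:,:2].astype(np.float32)))
E
python3 go.py 444 -321.6 34 -39.3
```

```text
cabin 3980 ((443.6611022949219, -321.1925048828125), (45.77256774902344, 46.0390625), 50.753456115722656)
67.64653179255113 [ 444.16356168 -320.77758685   64.9166808 ] ((443.38427734375, -321.25592041015625), (44.33076477050781, 14.670615196228027), 50.567466735839844)
t 22.32 pos [ 446.2 -321.1  180.8] y-ang -39.87 tilt [ 1.e-04  2.e-04 -1.e+00] q7 0.00 q1 0.33
shift cm [-0.187 -0.138 14.684] yaw -0.0100 (alt 3.1316) rows>= 2.3
```

Cabin at (443.6, −321.2), ridge at 50.7°, grip axis −39.3°.

>>> play_rows(
  plan=[
    [[-0.17, -0.18, 6], -0.01],
    [[-0.17, -0.18, 10], -0.01],
    [[-0.17, -0.18, 13.5], -0.01],
    [[-0.17, -0.18, 14.6], -0.01],
    [[-0.17, -0.18, 14.6], -0.01],
    [[-0.17, -0.18, 14.6], -0.01],
    [[-0.17, -0.18, 14.6], -0.01],
  ],
)

```text
clock: 23.2
tcp_pos: [443.9, -322.8, 36.3]
tool_rot: [0.904, 0.427, 0.001, 0.001]
ft_force: [0.8, -0.9, -0.0]
grip_width: 0.929
finger_force: 0.0
```

```bash
python3 go.py 443.6 -321.2 34 -39.3
```

```text
t 23.20 pos [ 443.9 -322.8   36.3] y-ang -39.42 tilt [ 0.0022 -0.0013 -1.    ] q7 0.09 q1 0.39
shift cm [ 0.103 -0.126  0.232] yaw -0.0021 (alt 3.1395) rows>= 0.0
```

>>> play_rows(
  plan=[
    [[0.06, -0.06, 0.15], -0.002],
    [[0.06, -0.06, 0.15], -0.002],
    [[0.06, -0.06, 0.15], -0.002],
  ],
)

```text
clock: 23.58
tcp_pos: [442.9, -321.3, 33.5]
tool_rot: [0.904, 0.428, 0.0, 0.0]
ft_force: [-1.0, -1.5, 0.1]
grip_width: 0.924
finger_force: 0.0
```

>>> play_rows(
  plan=[
    [[0, 0, 0], 0],
    [[0, 0, 0], 0],
    [[0, 0, 0], 0],
    [[0, 0, 0], 0],
    [[0, 0, 0], 0],
    [[0, 0, 0], 0],
  ],
  fingers=4,
)

```text
clock: 24.32
tcp_pos: [442.9, -321.4, 33.4]
tool_rot: [0.904, 0.428, 0.0, 0.0]
ft_force: [-0.1, -0.2, 0.1]
grip_width: 0.504
finger_force: 15.0
```

>>> play_rows(
  plan=[
    [[0, 0, -1], 0],
    [[0, 0, -4], 0],
    [[0, 0, -8], 0],
    [[0, 0, -13], 0],
    [[0, 0, -18], 0],
    [[0, 0, -18], 0],
    [[0, 0, -18], 0],
  ],
)

```text
clock: 25.2
tcp_pos: [442.5, -320.9, 213.3]
tool_rot: [0.904, 0.428, 0.0, -0.0]
ft_force: [-0.0, 0.4, -1.4]
grip_width: 0.502
finger_force: 15.0
```

```bash
python3 - <<'E'
import numpy as np
S=np.array([621.7,199.0]);T=np.array([596.5,-150.4]);print((S+T)/2,np.degrees(np.arctan2(*(S-T)[::-1])))
E
python3 go.py 609.1 24.3 200 -3.95
```

```text
[609.1  24.3] 85.87476281258661
t 25.20 pos [ 442.5 -320.9  213.3] y-ang -39.30 tilt [-1.e-04  5.e-04 -1.e+00] q7 0.00 q1 0.32
shift cm [37.266 -8.966  1.349] yaw -0.6169 (alt 2.5247) rows>= 6.1
```

>>> play_rows(
  plan=[
    [[37.2, -9, 0.5], -0.617],
    [[37.2, -9, 0.5], -0.617],
    [[37.2, -9, 0.5], -0.617],
    [[37.2, -9, 0.5], -0.617],
    [[37.2, -9, 0.5], -0.617],
    [[37.2, -9, 0.5], -0.617],
    [[37.2, -9, 6], -0.617],
    [[37.2, -9, 10], -0.617],
    [[37.2, -9, 14], -0.617],
    [[37.2, -9, 14], -0.617],
    [[37.2, -9, 14], -0.617],
    [[37.2, -9, 14], -0.617],
  ],
)

```text
clock: 26.7
tcp_pos: [610.3, 23.5, 75.3]
tool_rot: [0.731, 0.682, 0.001, 0.001]
ft_force: [0.1, -0.1, -0.6]
grip_width: 0.5
finger_force: 15.0
```

```bash
python3 go.py 609.1 23.8 34 -3.95
```

```text
t 26.70 pos [610.3  23.5  75.3] y-ang -3.97 tilt [ 3.e-03  3.e-04 -1.e+00] q7 -0.12 q1 -0.12
shift cm [ 0.018 -0.13   4.125] yaw -0.0003 (alt 3.1413) rows>= 0.7
```

>>> play_rows(
  plan=[
    [[0.02, -0.06, 2.5], 0],
    [[0.02, -0.06, 3.5], 0],
    [[0.02, -0.06, 4], 0],
    [[0.02, -0.06, 4], 0],
    [[0.02, -0.06, 4], 0],
    [[0.02, -0.06, 4], 0],
  ],
)

```text
clock: 27.45
tcp_pos: [608.5, 23.8, 33.8]
tool_rot: [0.731, 0.682, 0.0, 0.0]
ft_force: [0.3, 0.2, -0.4]
grip_width: 0.496
finger_force: 15.0
```

```bash
python3 go.py 609.1 23.8 33.7 -3.95
```

```text
t 27.45 pos [608.5  23.8  33.8] y-ang -3.95 tilt [ 6.e-04  1.e-04 -1.e+00] q7 -0.12 q1 -0.11
shift cm [0.004 0.055 0.014] yaw -0.0000 (alt 3.1416) rows>= 0.0
```

>>> play_rows(
  plan=[
    [[0, 0.06, 0.03], 0],
    [[0, 0.06, 0.03], 0],
  ],
)

```text
clock: 27.7
tcp_pos: [609.0, 23.7, 33.4]
tool_rot: [0.731, 0.682, 0.0, 0.0]
ft_force: [-0.7, -0.4, 0.9]
grip_width: 0.498
finger_force: 15.0
```

>>> play_rows(
  plan=[
    [[0, 0, 0], 0],
    [[0, 0, 0], 0],
    [[0, 0, 0], 0],
    [[0, 0, -0.5], 0],
    [[0, 0, -5], 0],
    [[0, 0, -10], 0],
    [[0, 0, -16], 0],
    [[0, 0, -16], 0],
    [[0, 0, -16], 0],
  ],
  fingers=8,
)

```text
clock: 28.82
tcp_pos: [608.7, 23.7, 193.4]
tool_rot: [0.731, 0.682, 0.0, 0.0]
ft_force: [0.7, -0.0, -0.9]
grip_width: 0.87
finger_force: 0.0
```

```bash
python3 - <<'E'
from look import *
for n in ('wrist','scene'):
    c=cap(n);W=cloud(c)
    q=blob(c,609,24,45,42,80,W); print('cabin',len(q), cv2.minAreaRect(q[:,:2].astype(np.float32)),np.percentile(q[:,2],98))
    print('stat',stat(W))
    P=blob(c,513,34,25,25,50,W); print('pot',P.mean(0) if len(P) else 0)
    P=blob(c,459,321,27,74,90,W); print('silo',circ(P) if len(P)>5 else 0)
E
python3 go.py 459.5 322 200 -125
```

```text
cabin 3686 ((608.2442626953125, 24.576871871948242), (46.65719223022461, 46.01237487792969), 86.20053100585938) 67.7599241036901
stat (((619.2804565429688, 166.2877960205078), (34.90052795410156, 50.285465240478516), 86.05889892578125), np.float64(75.72105420702283))
pot [515.03663177  35.14590689  33.38035545]
silo 0
cabin 444 ((611.0512084960938, 25.14507293701172), (46.24153137207031, 42.21612548828125), 84.43939971923828) 68.92757435585287
stat (((621.7294921875, 198.68405151367188), (98.81024169921875, 52.16139602661133), 85.75286865234375), np.float64(76.67307050651466))
pot 0
silo (array([459. , 323.7,  19.7]), 219)
t 28.93 pos [607.6  23.7 191.6] y-ang -3.95 tilt [-2.9e-03 -2.0e-04 -1.0e+00] q7 -0.13 q1 -0.12
shift cm [ 28.741 -16.833  -0.804] yaw -1.0288 (alt 2.1128) rows>= 5.5
```

>>> play_rows(
  plan=[
    [[28.7, -16.8, -2], -1.03],
    [[28.7, -16.8, -2], -1.03],
    [[28.7, -16.8, -2], -1.03],
    [[28.7, -16.8, -2], -1.03],
    [[28.7, -16.8, -2], -1.03],
    [[28.7, -16.8, -2], -1.03],
    [[28.7, -16.8, -2], -1.03],
    [[28.7, -16.8, -2], -1.03],
    [[28.7, -16.8, -2], -1.03],
    [[28.7, -16.8, -2], -1.03],
    [[28.7, -16.8, -2], -1.03],
  ],
)

```text
clock: 30.3
tcp_pos: [461.4, 321.0, 213.1]
tool_rot: [0.301, 0.954, -0.0, 0.0]
ft_force: [0.4, 0.4, 0.9]
grip_width: 0.871
finger_force: 0.0
```

```bash
python3 - <<'E'
from look import *
c=cap('wrist');W=cloud(c);cv2.imwrite('pics/w5.png',c['color'])
for n,x,y in (('silver',459,322),('pink',379,330),('teal',410,402)):
    P=blob(c,x,y,32,72,92,W); print(n,len(P),circ(P) if len(P)>5 else 0)
E
python3 go.py 459.5 322 46 55
```

```text
silver 2184 (array([459. , 324.5,  19.9]), 2184)
pink 2667 (array([374.6, 336.1,  19.9]), 2667)
teal 2767 (array([408.9, 402.6,  19.9]), 2767)
t 30.35 pos [461.3 321.2 213.2] y-ang 55.01 tilt [ 1.e-04  0.e+00 -1.e+00] q7 0.21 q1 -0.44
shift cm [ 0.195 -0.043 16.72 ] yaw 0.0001 (alt -3.1415) rows>= 2.7
```

View pics/w5.png

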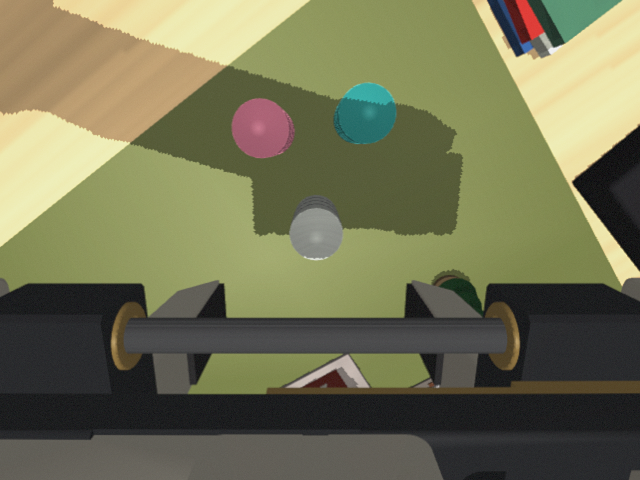

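The wrist picture shows the silver silo at (316,232) between the jaws, pink at (262,128) and teal at (366,113), both clear of the closing line. The silo is at (459.0, 324.5), radius 19.9.

```bash
python3 go.py 459 324.5 45 55
```

```text
t 30.35 pos [461.3 321.2 213.2] y-ang 55.01 tilt [ 1.e-04  0.e+00 -1.e+00] q7 0.21 q1 -0.44
shift cm [ 0.38   0.133 16.82 ] yaw 0.0001 (alt -3.1415) rows>= 2.7
```

>>> play_rows(
  plan=[
    [[0.38, 0.13, 5], 0],
    [[0.38, 0.13, 9], 0],
    [[0.38, 0.13, 13], 0],
    [[0.38, 0.13, 15.5], 0],
    [[0.38, 0.13, 16.6], 0],
    [[0.38, 0.13, 16.6], 0],
    [[0.38, 0.13, 16.6], 0],
    [[0.38, 0.13, 16.6], 0],
  ],
  fingers=7.5,
)

```text
clock: 31.35
tcp_pos: [459.5, 325.4, 48.4]
tool_rot: [0.3, 0.954, 0.001, 0.001]
ft_force: [-0.6, -0.1, 0.1]
grip_width: 0.814
finger_force: 0.0
```

```bash
python3 go.py 459 324.5 45 55
```

```text
t 31.35 pos [459.5 325.4  48.4] y-ang 55.06 tilt [ 0.0019  0.0013 -1.    ] q7 0.13 q1 -0.49
shift cm [-0.014 -0.105  0.336] yaw 0.0010 (alt -3.1406) rows>= 0.1
```

>>> play_rows(
  plan=[
    [[0, -0.05, 0.2], 0],
    [[0, -0.05, 0.2], 0],
    [[0, -0.05, 0.2], 0],
  ],
)

```text
clock: 31.72
tcp_pos: [458.4, 324.4, 45.2]
tool_rot: [0.3, 0.954, 0.0, -0.0]
ft_force: [0.1, -0.9, -0.3]
grip_width: 0.816
finger_force: 0.0
```

>>> play_rows(
  plan=[
    [[0, 0, 0], 0],
    [[0, 0, 0], 0],
    [[0, 0, 0], 0],
    [[0, 0, 0], 0],
    [[0, 0, 0], 0],
    [[0, 0, 0], 0],
  ],
  fingers=3.4,
)

```text
clock: 32.48
tcp_pos: [458.4, 324.5, 45.1]
tool_rot: [0.3, 0.954, -0.0, -0.0]
ft_force: [0.9, 0.5, -0.9]
grip_width: 0.436
finger_force: 15.0
```

>>> play_rows(
  plan=[
    [[0, 0, -1], 0],
    [[0, 0, -4], 0],
    [[0, 0, -9], 0],
    [[0, 0, -12], 0],
    [[0, 0, -12], 0],
    [[0, 0, -12], 0],
  ],
)

```text
clock: 33.22
tcp_pos: [457.9, 324.0, 164.8]
tool_rot: [0.3, 0.954, -0.0, -0.0]
ft_force: [0.1, -0.2, -1.5]
grip_width: 0.432
finger_force: 15.0
```

```bash
python3 - <<'E'
import numpy as np
S=np.array([621.7,199.0]);a=np.radians(86.1-90);print(S-65*np.array([np.cos(a),np.sin(a)]))
E
python3 go.py 556.8 203.4 160 86.05
```

```text
[556.85052188 203.42099389]
t 33.23 pos [457.9 324.  164.8] y-ang 55.06 tilt [-6.e-04 -6.e-04 -1.e+00] q7 0.18 q1 -0.45
shift cm [-15.01   -4.223   0.478] yaw -0.5409 (alt 2.6007) rows>= 2.9
```

>>> play_rows(
  plan=[
    [[-7.5, -2.1, 0], -0.2],
    [[-15, -4.2, 0], -0.38],
    [[-15, -4.2, 0], -0.541],
    [[-15, -4.2, 0], -0.541],
    [[-15, -4.2, 2], -0.541],
    [[-15, -4.2, 6], -0.541],
    [[-15, -4.2, 9], -0.541],
    [[-15, -4.2, 9], -0.541],
    [[-15, -4.2, 9], -0.541],
    [[-15, -4.2, 9], -0.541],
  ],
)

```text
clock: 34.48
tcp_pos: [558.2, 205.0, 76.6]
tool_rot: [0.034, 0.999, 0.001, 0.001]
ft_force: [0.3, 0.2, -1.3]
grip_width: 0.429
finger_force: 15.0
```

```bash
python3 go.py 556.4 203.4 45.4 86.05
```

```text
t 34.48 pos [558.2 205.   76.6] y-ang 86.07 tilt [ 0.0022  0.001  -1.    ] q7 0.91 q1 -0.17
shift cm [ 0.172 -0.172  3.117] yaw 0.0003 (alt -3.1413) rows>= 0.5
```

>>> play_rows(
  plan=[
    [[0.12, -0.13, 2], 0],
    [[0.12, -0.13, 2.7], 0],
    [[0.12, -0.13, 2.95], 0],
    [[0.12, -0.13, 2.95], 0],
    [[0.12, -0.13, 2.95], 0],
    [[0.12, -0.13, 2.95], 0],
  ],
)

```text
clock: 35.22
tcp_pos: [556.2, 203.0, 45.6]
tool_rot: [0.034, 0.999, 0.0, 0.0]
ft_force: [0.5, -0.8, -1.2]
grip_width: 0.431
finger_force: 15.0
```

```bash
python3 go.py 556.4 203.4 45.1 86.05
```

```text
t 35.23 pos [556.2 203.   45.6] y-ang 86.06 tilt [ 2.e-04  2.e-04 -1.e+00] q7 0.89 q1 -0.18
shift cm [-0.022  0.044  0.053] yaw 0.0001 (alt -3.1415) rows>= 0.0
```

>>> play_rows(
  plan=[
    [[-0.02, 0.04, 0.05], 0],
    [[-0.02, 0.04, 0.05], 0],
    [[-0.02, 0.04, 0.05], 0],
  ],
)

```text
clock: 35.6
tcp_pos: [556.2, 203.3, 45.1]
tool_rot: [0.034, 0.999, 0.0, -0.0]
ft_force: [0.4, -0.3, 0.1]
grip_width: 0.434
finger_force: 15.0
```

>>> play_rows(
  plan=[
    [[0, 0, 0], 0],
    [[0, 0, 0], 0],
    [[0, 0, 0], 0],
    [[0, 0, -0.5], 0],
    [[0, 0, -5], 0],
    [[0, 0, -10], 0],
    [[0, 0, -16], 0],
    [[0, 0, -18], 0],
    [[0, 0, -18], 0],
    [[0, 0, -18], 0],
  ],
  fingers=7.5,
)

```text
clock: 36.85
tcp_pos: [555.4, 202.8, 223.9]
tool_rot: [0.034, 0.999, -0.0, -0.001]
ft_force: [0.1, -0.0, 0.1]
grip_width: 0.817
finger_force: 0.0
```

>>> play_rows(
  plan=[
    [[6, 20, -4], 0],
    [[6, 20, -4], 0],
    [[6, 20, -4], 0],
    [[6, 20, -4], 0],
    [[6, 20, -4], 0],
    [[6, 20, -4], 0],
    [[6, 20, -4], 0],
  ],
)

```text
clock: 37.72
tcp_pos: [511.4, 404.1, 264.3]
tool_rot: [0.036, 0.999, -0.001, -0.0]
ft_force: [-0.0, 0.2, -0.5]
grip_width: 0.818
finger_force: 0.0
```

```bash
python3 - <<'E'
from look import *
for n in ('scene','side'):
    c=cap(n);W=cloud(c)
    print(n,'stat',stat(W))
    P=blob(c,557,203,27,74,92,W); print('silo',circ(P) if len(P)>5 else 0,np.percentile(P[:,2],98) if len(P)else 0)
    P=blob(c,597,-151,45,88,115,W); print('tank',circ(P))
    q=blob(c,609,24,45,42,80,W); print('cabin',cv2.minAreaRect(q[:,:2].astype(np.float32)))
    for k,x,y,zl in (('pot',513,33,20),('pineL',573,-389,70),('pineR',596,384,70)):
        P=blob(c,x,y,30,zl,95,W); print(k,P.mean(0).round(1))
        o=dict(np.load('pics/orig.npz')) if 0 else None
    cv2.imwrite('pics/%s_end.png'%n,c['color'])
print(readout.observe()['clock'])
E
```

```text
scene stat (((597.705322265625, 200.7255859375), (99.15882873535156, 100.19915008544922), 85.12458038330078), np.float64(80.4962540522421))
silo (array([556.9, 204.8,  19.7]), 247) 87.82801030409641
tank (array([ 595.3, -150. ,   28.6]), 574)
cabin ((608.523193359375, 25.006406784057617), (46.198909759521484, 47.2469596862793), 85.37511444091797)
pot [516.1  34.9  32.5]
pineL [ 574.  -387.8   77.4]
pineR [597.6 385.1  77.8]
side stat (((595.7205200195312, 197.25083923339844), (105.8060531616211, 98.25251770019531), 86.8644027709961), np.float64(80.54146486958054))
silo (array([554.3, 200.5,  19.2]), 114) 87.88361672565854
tank (array([ 594.4, -153.1,   29. ]), 448)
cabin ((606.9960327148438, 21.263856887817383), (50.573543548583984, 50.35700225830078), 86.0788803100586)
pot [510.9  28.9  31.5]
pineL [ 568.7 -393.5   77.4]
pineR [594.  382.4  78. ]
37.825
```

View pics/scene_end.png

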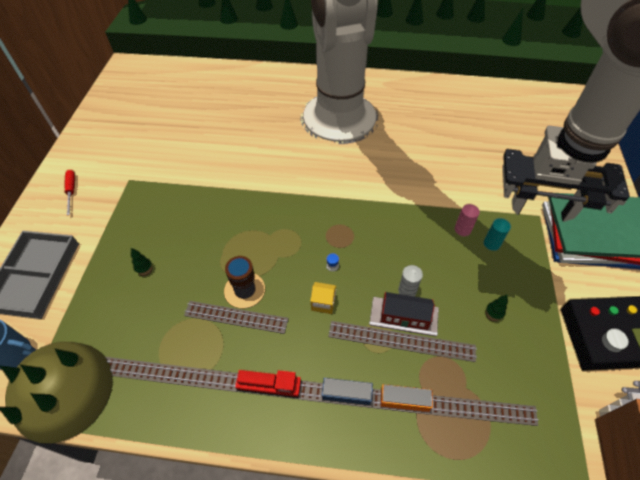

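View pics/side_end.png

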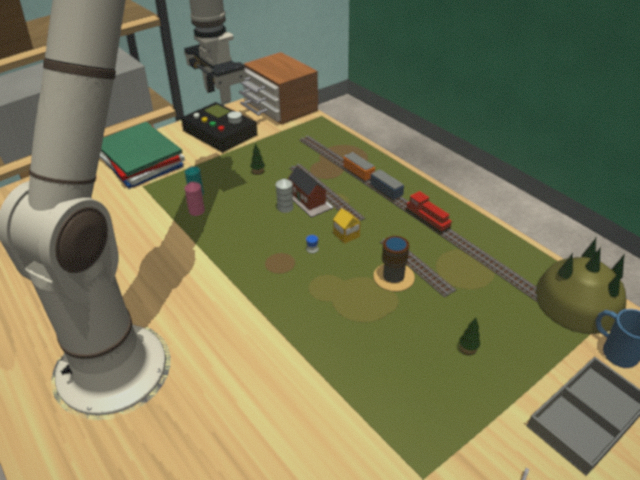

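The end pictures show the station on the platform at scene (404,310), the tower on the plot at (240,278), the cabin at (323,297) and the silo behind the station at (411,280). The pot (333,261) and both pines are at their original pixels, and the gripper is clear.

```bash
python3 -c "
from station import order; print(order.finish_job())"
```

```text
the job is handed in; nothing more can be done
None
```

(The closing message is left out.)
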